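# Flip the empty bin's stock marker to red

## Task

One of the three yellow stock bins on the bench is empty: flip the marker that stands in front of it right over its pivot until it lies fully down on the other side with its red face up. Do it by pressing and pushing with the fingertips; keep the marker's stand standing where it is, leave the other two markers green side up, and do not pick up or shift anything else.

Things in the scene. Friction and masses are not known exactly. Their poses are not given: they have to be found in the camera images.
- bin_a: the EMPTY bin: yellow open-topped plastic bin, 120 (x) by 140 (y) by 70 mm high, walls and floor 4 mm, fixed to the bench; origin at the centre of its underside, -x is its front. Nothing lies in it; its marker is the one to flip. The bins' order on the bench changes.
- stand_a: loose marker stand on the robot's side of the EMPTY bin, 170 to 205 mm from its centre: steel foot 150 (x) by 86 (y) by 10 mm, 0.95 kg +-25 %; origin at centre of underside; yaw within 0.65 rad. Two cheeks, 20 mm in x, rise to 75 mm, inner faces 72 mm apart; between them the pivot runs along the stand's y, 65 mm above the bench, right over the origin.
- flag_a (a joint): paddle angle, marker of the EMPTY bin. 0: level to the stand's -x (robot side), green face (white disc) up; 1.57: upright; 3.14: level to its +x (bin side), red face (white bar) up. Stops at 0 and 3.14; starts at 0 to 0.3. Friction hinge, 0.04 N m: stays where left. Blade 62 mm wide, 6 mm thick, centred on the axis, from 19 to 85 mm out. Free air below, down to the foot.
- tab_a (a point): black thumb tab of the marker of the EMPTY bin, on the other side of the axis from the blade: 40 mm wide, 6 mm thick, reaches 41 mm from the axis; pressed down (about 2 N) it swings the blade up, whose underside can then be pushed over. Point: mid-thickness, 34 mm from the axis (grey line); turns with the paddle.
- bin_b: a full bin (b): yellow open-topped plastic bin, 120 (x) by 140 (y) by 70 mm high, walls and floor 4 mm, fixed to the bench; origin at the centre of its underside, -x is its front. Two blue printed parts lie in it; its marker stays green. The bins' order on the bench changes.
- stand_b: loose marker stand on the robot's side of full bin b, 170 to 205 mm from its centre: steel foot 150 (x) by 86 (y) by 10 mm, 0.95 kg +-25 %; origin at centre of underside; yaw within 0.65 rad. Two cheeks, 20 mm in x, rise to 75 mm, inner faces 72 mm apart; between them the pivot runs along the stand's y, 65 mm above the bench, right over the origin.
- flag_b (a joint): paddle angle, marker of full bin b. 0: level to the stand's -x (robot side), green face (white disc) up; 1.57: upright; 3.14: level to its +x (bin side), red face (white bar) up. Stops at 0 and 3.14; starts at 0 to 0.3. Friction hinge, 0.04 N m: stays where left. Blade 62 mm wide, 6 mm thick, centred on the axis, from 19 to 85 mm out. Free air below, down to the foot.
- tab_b (a point): black thumb tab of the marker of full bin b, on the other side of the axis from the blade: 40 mm wide, 6 mm thick, reaches 41 mm from the axis; pressed down (about 2 N) it swings the blade up, whose underside can then be pushed over. Point: mid-thickness, 34 mm from the axis (grey line); turns with the paddle.
- bin_c: a full bin (c): yellow open-topped plastic bin, 120 (x) by 140 (y) by 70 mm high, walls and floor 4 mm, fixed to the bench; origin at the centre of its underside, -x is its front. Two blue printed parts lie in it; its marker stays green. The bins' order on the bench changes.
- stand_c: loose marker stand on the robot's side of full bin c, 170 to 205 mm from its centre: steel foot 150 (x) by 86 (y) by 10 mm, 0.95 kg +-25 %; origin at centre of underside; yaw within 0.65 rad. Two cheeks, 20 mm in x, rise to 75 mm, inner faces 72 mm apart; between them the pivot runs along the stand's y, 65 mm above the bench, right over the origin.
- flag_c (a joint): paddle angle, marker of full bin c. 0: level to the stand's -x (robot side), green face (white disc) up; 1.57: upright; 3.14: level to its +x (bin side), red face (white bar) up. Stops at 0 and 3.14; starts at 0 to 0.3. Friction hinge, 0.04 N m: stays where left. Blade 62 mm wide, 6 mm thick, centred on the axis, from 19 to 85 mm out. Free air below, down to the foot.
- tab_c (a point): black thumb tab of the marker of full bin c, on the other side of the axis from the blade: 40 mm wide, 6 mm thick, reaches 41 mm from the axis; pressed down (about 2 N) it swings the blade up, whose underside can then be pushed over. Point: mid-thickness, 34 mm from the axis (grey line); turns with the paddle.
- hub_b: blue printed hub lying in bin_b: flange 48 mm across, 12 mm high, with a 22 mm boss, 32 mm high in all; origin at the centre of its underside. Leave alone.
- bracket_b: blue printed L-bracket lying in bin_b, 60 by 44 by 40 mm high; origin at the centre of its underside. Leave alone.
- hub_c: blue printed hub lying in bin_c: flange 48 mm across, 12 mm high, with a 22 mm boss, 32 mm high in all; origin at the centre of its underside. Leave alone.
- bracket_c: blue printed L-bracket lying in bin_c, 60 by 44 by 40 mm high; origin at the centre of its underside. Leave alone.
- tape: roll of black tape lying flat, 60 mm across, 38 mm hole, 24 mm high, on the robot's side of the markers; origin under its centre. Leave alone.
- impeller: blue printed impeller, disc 56 mm across with four fins and a boss, 34 mm high, on the robot's side of the markers; origin under its centre. Leave alone.
- driver: red-handled screwdriver lying on the bench, 180 mm long, to the robot's right; origin at the underside. Leave alone.
- mug: white mug, 80 mm across, 95 mm high, to the robot's right; origin under its centre. Leave alone.
- bottle: small white bottle with a red cap, standing, 44 mm across, 90 mm high, to the robot's left; origin under its centre. Leave alone.

How it is judged:
On the way, in this order (a step that is already met when the one before it is completed fails the run):
1. the empty bin's marker has come up to about upright (value of joint flag_a above 1.2 rad).
2. it lies over on the other side, red face up (value of joint flag_a above 2.94 rad), for 0.2 s.
At the end, for the whole second after the job is handed in: The empty bin's marker is at 2.94 rad or more (within 0.2 rad of lying flat red side up) and still; the other two markers are below 0.6 rad (green up); all three stands stand level (within 0.1 rad) and within 30 mm of where they began; all other loose things are within 30 mm of where they began (value of joint flag_a above 2.94 rad and velocity of joint flag_a between -0.1 and 0.1 rad/s and value of joint each of flag_b, flag_c below 0.6 rad and distance of each of stand_a, stand_b, stand_c, hub_b, bracket_b, hub_c, bracket_c, tape, impeller, driver, mug, bottle from where it was at the start of the episode below 0.03 m and angle between each of stand_a, stand_b, stand_c's own z axis and vertical below 0.1 rad and linear speed of stand_a below 0.02 m/s); the robot touches nothing.
It fails at once if a marker stand is lifted, tipped or shoved away (raised 12 mm, tilted 0.25 rad or moved 30 mm) (height (world z) of any of stand_a, stand_b, stand_c above 0.012 m or angle between any of stand_a, stand_b, stand_c's own z axis and vertical above 0.25 rad or distance of any of stand_a, stand_b, stand_c from where it was at the start of the episode above 0.03 m).
It fails at once if the marker of a full bin is turned past 0.6 rad (value of joint any of flag_b, flag_c above 0.6 rad).
It fails at once if another loose thing is picked up or shifted (30 mm) or raised (15 mm) (distance of any of hub_b, bracket_b, hub_c, bracket_c, tape, impeller, driver, mug, bottle from where it was at the start of the episode above 0.03 m or height (world z) of any of hub_b, bracket_b, hub_c, bracket_c above 0.019 m or height (world z) of any of tape, impeller, mug, bottle above 0.015 m).
It also fails if it takes over 45 s, if anything falls off the work surface, if the arm or the gripper's body presses on something with over 40 N, if the wrist force passes 120 N, or if a joint passes its speed limit or range.

## Robot

A 6-joint arm with a two-finger parallel gripper is mounted at the origin on the work surface. World frame = base frame: x ahead of the robot, y to its left, z up, the work surface at z = 0. Lengths are in m, angles in rad, forces in N, time in s.
With the tool pointing down it reaches from about 0.35 to 0.975 m from the base axis. Payload 4.9 kg.
Tool frame: the origin (TCP) lies midway between the tips of the shut fingers; the grasp point (between the pads) lies 19 mm behind it; z points along the fingers, y is the line along which they close (so a half turn about z gives the same grasp; the last joint's range is limited). The gripper opens to 85 mm and grips with 20 to 120 N. Pads are 22 mm wide; open, the fingers measure 114 mm over their backs; the gripper's body (76 mm by 85 mm) begins 54 mm behind the grasp point. The pads swing forward as they close: fully open they stand 13 mm farther back than shut.
Start: joints at [-1.243, 0.053, 1.613, -0, 1.476, -0.119], TCP at [0.27, -0.564, 0.231] pointing down, gripper open.
Joint ranges: [-3.01, 3.01], [-1.01, 2.22], [0.06, 2.58], [-1.02, 4.17], [0.09, 2.62], [-3.14, 3.14]. Speed limits (rad/s): [2.57, 2.57, 3.14, 3.14, 3.14, 3.14].

## Interface

Orientations are given as [roll, pitch, yaw] about the fixed x, y, z axes, in that order (R = Rz(yaw) Ry(pitch) Rx(roll)).
In Python, from rig import manip, viewer, workorder, finder gives the robot as it stands. Calls block until the motion is done:
- manip.move_ptp(position, orientation): joint-space move of the TCP to a pose.
- manip.move_linear(position, rot=None, speed=0.15, max_force=None): straight line of the TCP; rot=None keeps the orientation; speed is the mean speed in m/s. With max_force (N) it stops when the force on the tool has changed by that much, and returns True; else False.
- manip.goto_joints(angles): joint-space move.
- manip.gripper_to(opening, grip_force=None): opening from 0.0 (shut) to 1.0 (fully open); grip_force is the grip in N (None keeps the last); returns when the fingers have stopped.
- manip.pause(seconds).
- manip.solve_ik(position, orientation): joint angles nearest the present ones, or None.
- manip.observe(): the state.
- viewer.grab_frame(name): name is "scene" or "top"; returns a dict with "frame" (420x560x3 uint8, blue, green, red), "fx", "fy", "cx", "cy" (pixels), "rvec" (rotation vector, rad) and "tvec" (3), from world to camera coordinates, as OpenCV has them. Camera axes: x right, y down, z forward; pixel columns grow to the right and rows downward; lengths in m; the calibration is good to about 2 mm. A picture is of the moment at which its call begins. There is no depth.
A pose or a line that the arm cannot do raises manip.PlanningError and nothing moves.
- workorder.sign_off(): hands the job in; it is judged then, once.
Trained networks look in the newest picture that a camera, given by its name, has taken for a name from the list of things; names that differ only in an ending like _2 or _b are one class to them, and where a whole thing is asked for, a point or a joint stands for the part that bears it (a point fixed in the world has none). Each returns a list of dicts, best first, with "conf" (0 to 1); they miss things now and then, are a little off and sometimes report something else, mostly with a low value. They report only what shows in the picture. A call takes as long as a camera call.
- finder.recognise(camera, target): "point" ([x, y, z] in m, in the coordinates of the camera as it stood for that picture, good to about 4 mm: the middle of the surface that is visible of it).
- finder.pinpoint(camera, target): "point" ([x, y, z] in m, in the coordinates of the camera as it stood for that picture, good to about 4 mm: a listed point, or the origin of a listed thing).
The state is a dict: "time": time; "joint_pos": joint angles; "dq": joint speeds; "tau": joint torques, N m; "ee_pos": TCP position; "tool_rot": TCP orientation; "contact_force": force on the tool from outside, world axes, zero at the start; "moment": the same for the moment, N m; "gripper_width": opening from 0.0 (shut) to 1.0 (fully open); "gripper_force": force on a finger pad.
Only numpy, scipy, OpenCV 4.12 (cv2) and the standard library are available. Lean on these libraries where they do the work, as an engineer would, in place of code of your own. Each camera call takes 0.05 s, during which the arm holds its last target. There are 200 camera calls.

## Working session

There is one attempt and no reset: what is moved stays moved. The work goes in short steps, each a Python script; the robot and the scene stay as the last script left them, time stands still between calls to the robot, and variables do not carry over. Pictures are saved under pics/ and viewed, at most 10 in all, crops included, and the job is handed in when it is done.

```bash
mkdir -p pics; cat > h.py <<'E'
import numpy as np, cv2
from rig import manip, viewer, workorder, finder
def cam(n):
    f=viewer.grab_frame(n); R=cv2.Rodrigues(np.array(f["rvec"],float))[0]; return f,R,np.array(f["tvec"],float).ravel()
def w(R,t,p): return R.T@(np.array(p)-t)
E
python3 - <<'E'
from h import *
np.set_printoptions(precision=3,suppress=True)
ims=[]
for n in("scene","top"):
    f,R,t=cam(n); cv2.imwrite(f"pics/{n}0.png",f["frame"]); print(n,f["fx"],f["cx"],f["cy"],"campos",-R.T@t)
    for k in("bin_a","bin_b","stand_a","tab_a","tape","impeller"):
        for m in ("recognise","pinpoint"):
            print(k,m,[(w(R,t,d["point"]).round(3).tolist(),round(d["conf"],2)) for d in getattr(finder,m)(n,k)])
print(manip.observe())
E
```

```text
scene 498.6824307994378 286.28906037139456 210.77835557149555 campos [1.211 0.155 1.107]
bin_a recognise [([0.721, 0.245, 0.021], 0.89), ([0.671, 0.048, 0.029], 0.67), ([0.717, -0.177, 0.021], 0.61), ([0.581, 0.229, 0.03], 0.16)]
bin_a pinpoint [([0.724, -0.171, 0.002], 0.89), ([0.747, 0.238, 0.002], 0.77), ([0.69, 0.048, -0.002], 0.59)]
bin_b recognise [([0.721, 0.245, 0.021], 0.89), ([0.671, 0.048, 0.029], 0.67), ([0.717, -0.177, 0.021], 0.61), ([0.581, 0.229, 0.03], 0.16)]
bin_b pinpoint [([0.724, -0.171, 0.002], 0.89), ([0.747, 0.238, 0.002], 0.77), ([0.69, 0.048, -0.002], 0.59)]
stand_a recognise [([0.554, -0.173, 0.023], 0.85), ([0.521, 0.039, 0.013], 0.72), ([0.587, 0.23, 0.028], 0.62)]
stand_a pinpoint [([0.515, 0.037, -0.005], 0.92), ([0.578, 0.233, 0.002], 0.85), ([0.55, -0.179, 0.001], 0.55), ([0.747, 0.238, 0.0], 0.18)]
tab_a recognise [([0.52, -0.177, 0.066], 0.85), ([0.488, 0.041, 0.069], 0.82)]
tab_a pinpoint [([0.611, 0.245, 0.066], 0.96), ([0.58, -0.176, 0.062], 0.71)]
tape recognise [([0.426, 0.116, 0.025], 0.57)]
tape pinpoint []
impeller recognise [([0.395, -0.121
[... 1117 characters left out ...]
.249, 0.066], 0.64), ([0.55, 0.032, 0.058], 0.59)]
tape recognise [([0.414, 0.114, 0.022], 0.74)]
tape pinpoint [([0.413, 0.116, -0.001], 0.58)]
impeller recognise [([0.391, -0.12, 0.006], 0.7)]
impeller pinpoint [([0.392, -0.125, -0.001], 0.88)]
{'time': 1.3, 'joint_pos': array([-1.243,  0.053,  1.613,  0.   ,  1.476, -0.119]), 'dq': array([ 0.   ,  0.001,  0.001,  0.   , -0.001,  0.   ]), 'tau': array([  0.001, -39.367, -37.046,   0.   ,   0.   ,   0.   ]), 'ee_pos': array([ 0.27 , -0.564,  0.231]), 'tool_rot': array([-3.142, -0.   ,  0.447]), 'contact_force': array([0.356, 0.491, 0.846]), 'moment': array([-0.025, -0.007, -0.025]), 'gripper_force': 0.0, 'gripper_width': 1.0016237841091367}
```

View pics/scene0.png

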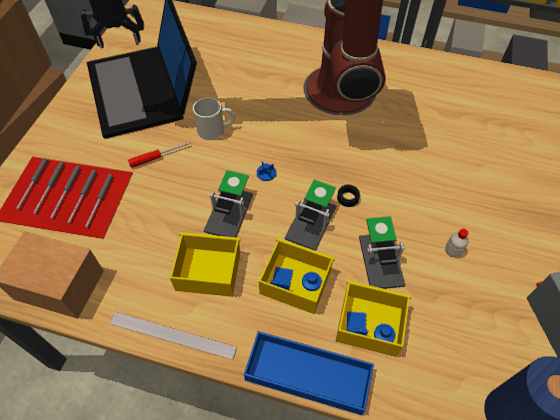

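View pics/top0.png

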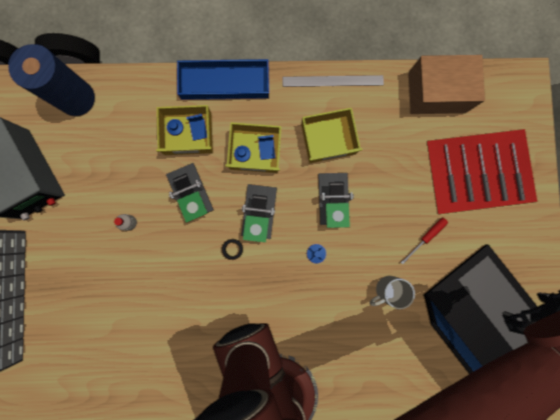

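The top view shows the empty bin at about (330,135) and its marker, green side up, at about (336,200). The full bins are at (185,130) and (253,147). Their blue parts are visible, and the scene view agrees. The target is therefore the stand at about (0.549, -0.179). Next I'll refine its yaw from the green blade in both views.

```bash
python3 - <<'E'
from h import *
np.set_printoptions(precision=4,suppress=True)
P=[];uv=[];S=[];T=[]
for n in("scene","top"):
    f,R,t=cam(n); K=np.array([[f["fx"],0,f["cx"]],[0,f["fy"],f["cy"]],[0,0,1]])
    b,g,r=[f["frame"][...,i].astype(int) for i in range(3)]
    m=((g>80)&(g>1.6*r)&(g>1.6*b)).astype(np.uint8)
    pr=K@(R@np.array([.497,-.182,.07])+t); pr=pr[:2]/pr[2]
    c=min(cv2.findContours(m,0,cv2.CHAIN_APPROX_NONE)[0],key=lambda c:np.linalg.norm(c.reshape(-1,2).mean(0)-pr)+(1e3 if len(c)<20 else 0))
    box=cv2.boxPoints(cv2.minAreaRect(c)); M=cv2.moments(c); uv.append([M['m10']/M['m00'],M['m01']/M['m00']]); P.append(K@np.c_[R,t])
    def pl(q,z=.068):
        d=R.T@np.linalg.inv(K)@np.r_[q,1]; o=-R.T@t; return (o+d*(z-o[2])/d[2])[:2]
    B=np.array([pl(q) for q in box]); print(n,uv[-1],"box",B.tolist()); e=np.roll(B,-1,0)-B; print("edge len",np.linalg.norm(e,axis=1),"ang mod90",[round((np.arctan2(y,x)+np.pi/4)%(np.pi/2)-np.pi/4,3) for x,y in e])
    for k in("stand_a","tab_a"):
        for d in finder.pinpoint(n,k):
            p=w(R,t,d["point"])
            if p[1]<-.1: print(k,p,d["conf"]); (S if k[0]=='s' else T).append(p)
X=cv2.triangulatePoints(P[0],P[1],np.array(uv[0]),np.array(uv[1])).ravel();X=X[:3]/X[3]
s=np.mean(S,0);print("green",X,"stand",s,"tab",np.mean(T,0) if T else None); v=s-X; print("yaw",np.arctan2(v[1],v[0]),"dist",np.hypot(*v[:2]),"flag",np.arcsin((X[2]-.068)/.052))
E
```

```text
scene [233.05160075329565, 182.60263653483992] box [[0.5290486627195994, -0.20813234753720078], [0.46218276930791524, -0.2192049240528967], [0.4621085466616238, -0.15157633138871646], [0.5285033734456579, -0.14248631201331063]]
edge len [0.0678 0.0676 0.067  0.0656] ang mod90 [np.float64(0.164), np.float64(0.001), np.float64(0.136), np.float64(0.008)]
stand_a [ 0.5514 -0.1797  0.0023] 0.68
tab_a [ 0.583  -0.1785  0.058 ] 0.69
top [337.13340563991324, 214.87418655097613] box [[0.5306352671894126, -0.14824175553495147], [0.529123329987192, -0.20856874943280188], [0.46632095918032923, -0.20608921116165282], [0.4679225136268158, -0.1460282401707316]]
edge len [0.0603 0.0629 0.0601 0.0628] ang mod90 [np.float64(-0.025), np.float64(-0.039), np.float64(-0.027), np.float64(-0.035)]
stand_a [ 0.543  -0.1788  0.0019] 0.59
tab_a [ 0.5823 -0.1777  0.0657] 0.9
green [ 0.4975 -0.1783  0.07  ] stand [ 0.5472 -0.1792  0.0021] tab [ 0.5827 -0.1781  0.0619]
yaw -0.0198492818930551 dist 0.04967818465962253 flag 0.038920990539340256
```

```bash
cat >> h.py <<'E'
S=np.array([.549,-.178]); YAW=0.0; O=[np.pi,0,YAW]
def at(x,z): return [S[0]+x*np.cos(YAW),S[1]+x*np.sin(YAW),z]
def st(): o=manip.observe(); print(round(o["time"],2),o["ee_pos"].round(4),o["contact_force"].round(1))
def ln(x,z,v=.1,f=None): r=manip.move_linear(at(x,z),speed=v,max_force=f); print(x,z,r,end=' '); st()
E
python3 - <<'E'
from h import *
manip.gripper_to(0.0)
manip.move_ptp(at(.027,.23),O); st()
ln(.027,.085,.12,10)
ln(.027,.043,.05,12)
ln(.027,.18,.12)
f,R,t=cam("scene"); cv2.imwrite("pics/s1.png",cv2.resize(f["frame"][120:320,130:330],(600,600),interpolation=cv2.INTER_CUBIC))
E
```

```text
4.16 [ 0.5758 -0.1788  0.23  ] [0.2 0.7 0.6]
0.027 0.085 False 5.52 [ 0.5768 -0.1783  0.0862] [-0.3  0.7  0.3]
0.027 0.043 False 6.51 [ 0.5756 -0.1778  0.0426] [0.4 0.7 0.2]
0.027 0.18 False 7.8 [ 0.5754 -0.1777  0.1787] [ 0.1 -0.3 -0.3]
```

View pics/s1.png

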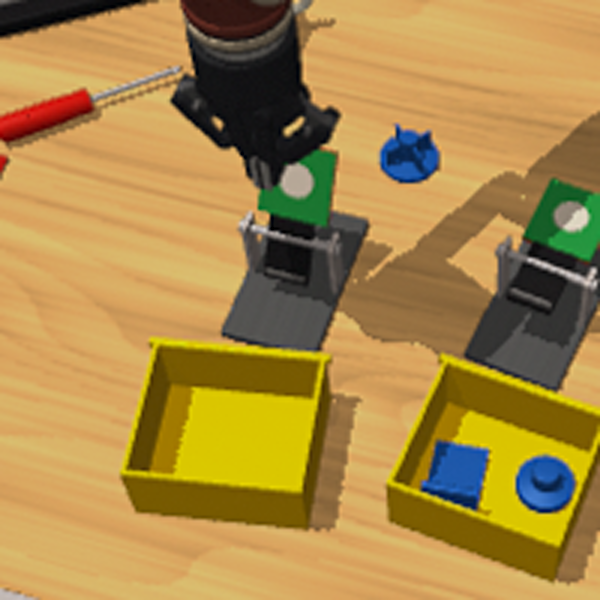

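The blade (crop pixel 297,185) is raised well above the pivot and the stand hasn't moved. Next I go round to its robot side and push it over along an arc.

```bash
python3 - <<'E'
from h import *
ln(.027,.24,.15); ln(-.115,.24,.15); ln(-.115,.092,.15,8)
ln(-.016,.092,.08,10)
for th in np.r_[1.75:3.1:8j,3.14]:
    r=.045+.013*(th-1.75)/1.4
    x=-r*np.cos(th)-.003*np.sin(th)-.011; z=.065+r*np.sin(th)-.003*np.cos(th)
    ln(x,z,.06,12)
f,R,t=cam("scene"); cv2.imwrite("pics/s2.png",cv2.resize(f["frame"][120:320,130:330],(600,600),interpolation=cv2.INTER_CUBIC))
E
```

```text
0.027 0.24 False 8.4 [ 0.5758 -0.1779  0.2395] [-0.5 -0.4 -0.5]
-0.115 0.24 False 9.5 [ 0.4343 -0.178   0.2399] [ 0.9 -0.5  0.6]
-0.115 0.092 False 10.63 [ 0.4347 -0.1784  0.0931] [-0.4 -0.6 -0.4]
-0.016 0.092 False 12.02 [ 0.5327 -0.178   0.0919] [-0.4  0.5 -0.7]
-0.005930885336394667 0.10981410577627564 False 12.51 [ 0.5437 -0.1782  0.1106] [-1.  -0.6 -0.3]
0.0032154066108100662 0.10968000343993341 False 12.81 [ 0.5526 -0.178   0.1095] [-0.1 -0.2 -0.2]
0.012474110563505638 0.10763966656165708 False 13.12 [ 0.5618 -0.178   0.1074] [ 0.7 -0.5  1.3]
0.021442238572112655 0.10365080558839243 False 13.43 [ 0.5707 -0.178   0.1034] [ 0.3 -0.4 -0.5]
0.029706078087831666 0.09775700618347576 False 13.75 [ 0.5788 -0.1779  0.0973] [-0.1 -0.4 -0. ]
0.03685954216446115 0.0900899810408688 False 14.07 [ 0.5858 -0.1778  0.0895] [ 0.3  0.3 -0.4]
0.042522922443715166 0.08086790539308361 False 14.41 [ 0.5913 -0.1778  0.0802] [ 0.2  0.  -0.1]
0.04636121255163775 0.07038977856439237 False 14.74 [ 0.595  -0.1778  0.0696] [0.2 0.1 1.2]
0.04690229145635884 0.06809222217513948 False 14.99 [ 0.596  -0.1781  0.0682] [-0.3 -0.3 -0.3]
```

View pics/s2.png

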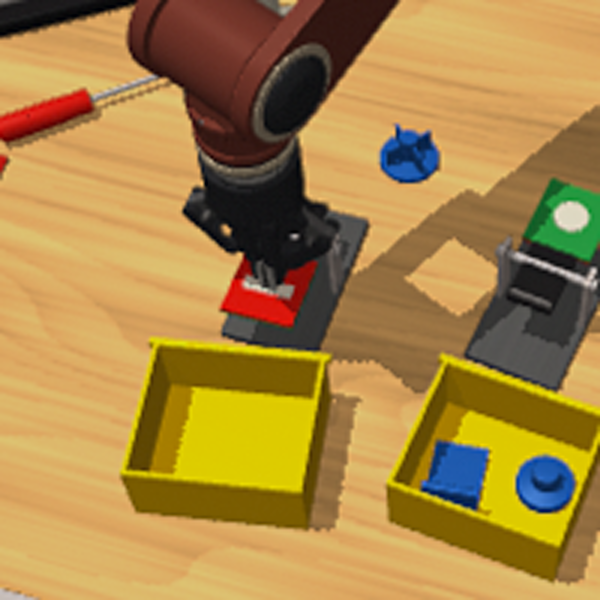

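The red face with its white bar is up at about (270,290), on the bin side. One firm press will seat it on the stop, then I retreat and check.

```bash
python3 - <<'E'
from h import *
ln(.052,.069,.05,8); ln(.052,.058,.02,6); manip.pause(.3)
ln(.052,.24,.15); ln(-.12,.26,.2)
P=[];uv=[]
for n in("scene","top"):
    f,R,t=cam(n); K=np.array([[f["fx"],0,f["cx"]],[0,f["fy"],f["cy"]],[0,0,1]])
    b,g,r=[f["frame"][...,i].astype(int) for i in range(3)]
    m=((r>110)&(r>2*g)&(r>2*b)).astype(np.uint8)
    pr=K@(R@np.array([.6,-.178,.07])+t); pr=pr[:2]/pr[2]
    c=min([c for c in cv2.findContours(m,0,2)[0] if cv2.contourArea(c)>60],key=lambda c:np.linalg.norm(c.reshape(-1,2).mean(0)-pr))
    M=cv2.moments(c); uv.append(np.array([M['m10'],M['m01']])/M['m00']); P.append(K@np.c_[R,t]); print(n,pr,uv[-1],M['m00'])
    if n=="scene": cv2.imwrite("pics/s3.png",cv2.resize(f["frame"][120:320,130:330],(600,600),interpolation=cv2.INTER_CUBIC))
    print([(w(R,t,d["point"]).round(3).tolist(),round(d["conf"],2)) for d in finder.pinpoint(n,"stand_a")])
X=cv2.triangulatePoints(P[0],P[1],uv[0],uv[1]).ravel();print(X[:3]/X[3])
E
```

```text
0.052 0.069 False 15.29 [ 0.6014 -0.1781  0.0693] [-0.1  0.1 -0. ]
0.052 0.058 True 15.56 [ 0.6012 -0.1781  0.068 ] [-0.4  0.   4.4]
0.052 0.24 False 17.17 [ 0.6003 -0.1777  0.2384] [ 0.1 -0.3  0.2]
-0.12 0.26 False 18.18 [ 0.4293 -0.178   0.2597] [-0.6 -0.4 -0.5]
scene [219.73949447 214.37655653] [219.32194813 214.87666034] 527.0
[([0.578, 0.234, -0.001], 0.86), ([0.513, 0.034, -0.004], 0.78), ([0.549, -0.18, 0.001], 0.73)]
top [336.02323172 177.45301832] [335.60634264 177.54326094] 483.5
[([0.579, 0.231, 0.003], 0.86), ([0.516, 0.041, -0.003], 0.85), ([0.544, -0.178, 0.001], 0.84)]
[ 0.60036889 -0.17836118  0.06788805]
```

View pics/s3.png

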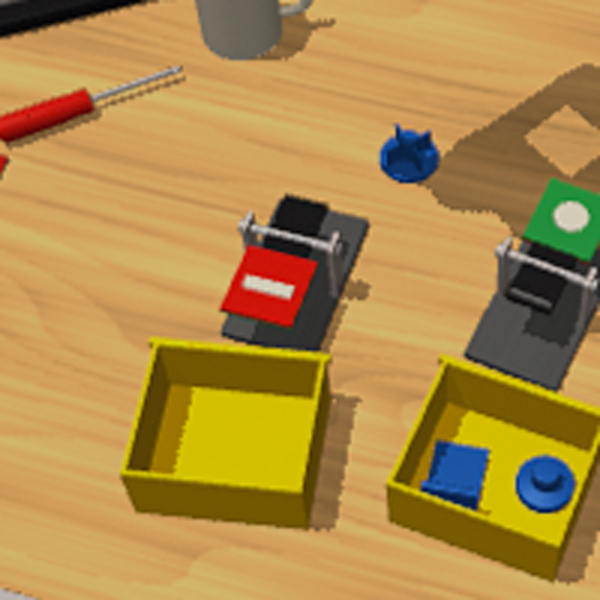

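The marker lies flat with its red face up at (270,287), top at z = 0.068. The stand hasn't moved and the neighbouring marker is still green. The robot is clear of everything, so I'm handing in.

```bash
python3 -c "
from h import *
print(workorder.sign_off())"
```

```text
the job is handed in; nothing more can be done
None
```

I flipped the empty bin's marker fully over to red side up, left its stand in place and didn't touch anything else, then handed the job in at about 18 s; no verdict was shown.

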